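# Lock the lino block into the proofing bed

## Robot

A 6-joint arm with a two-finger parallel gripper is mounted at the origin on the work surface. World frame = base frame: x ahead of the robot, y to its left, z up, the work surface at z = 0. Lengths are in mm, angles in rad, forces in N, time in s.
With the tool pointing down it reaches from about 350 to 975 mm from the base axis. Payload 7.1 kg.
Tool frame: the origin (TCP) lies at the very end of the fingers, on their centre line; the grasp point (between the pads) lies 19 mm behind it; z points along the fingers, y is the line along which they close (so a half turn about z gives the same grasp; the last joint's range is limited). The gripper opens to 88 mm and grips with 3 to 60 N. Pads are 20 mm wide; open, the fingers measure 115 mm over their backs; the gripper's body (75 mm by 178 mm) begins 61 mm behind the grasp point.
Start: joints at [1.257, 0.423, 1.63, -0, 1.089, -0.019], TCP at [181.561, 598.03, 222.675] pointing down, gripper open.
Joint ranges: [-3, 3], [-0.9, 2.11], [0.09, 2.58], [-1.31, 4.45], [0.11, 2.69], [-2.54, 2.54]. Speed limits (rad/s): [2.39, 2.39, 3.01, 3.14, 3.14, 3.14].

## Interface

Orientations are given as a rotation vector (axis times angle).
In Python, from workcell import ctrl gives the robot as it stands. The module is installed in compiled form; this text tells all that it offers.
- The arm moves only by the shell command python3 -m inch 'ROWS'. ROWS is JSON, a list of rows, each a list of 7 numbers: the shift along the tool's x, y, z scaled (see below), then the turn, a rotation vector about the tool's x, y, z scaled (see below), then the closure, from -1 (fully open) to 1 (shut). In form: [[tx, ty, tz, wx, wy, wz, hand], ...]. A call has 1 to 10 rows; each row is the pose to reach, as a shift and turn from the pose commanded when the call began, along the tool's axes at that moment; what a row does not reach only later rows make up. The controller multiplies each number of a shift by 0.15 m and each number of a turn by pi/4 rad. A row lasts 1/8 s, in which the tool goes at most 62.5 mm and 10.7 degrees, less where a joint would pass 70% of its speed; a pose out of reach is approached as far as the arm can. A call with a number of a shift or a turn outside -1 to 1 is refused whole. A call with a gripper value outside its range is refused whole. The fingers move at their own pace and stop on an object; the grip force is fixed at half the most. Time passes only in rows, so rows that repeat a pose let the fingers close. It gives the time, the measured TCP pose, the force, the opening and the grip force at its end, in the units of the state.
- ctrl.get_obs(): the state, without advancing time (a new reading comes with each control period).
- ctrl.get_image(name): name is "scene" or "top"; returns the picture (400x640x3 uint8, red, green, blue); there is no depth.
- ctrl.camera_params(name): a dict with "vfov" (degrees; the focal length in pixels is half the picture's height over the tangent of half this angle, whatever the lens; pixels are square), "cx", "cy" (the principal point, pixels), "distortion" ([k1, k2, p1, p2, k3] as OpenCV has them; the pictures are not rectified), "eye" and "attitude" of the camera in the world. Camera axes: x right, y up, looking along -z (the intrinsics and any distortion apply to the point x, -y, -z); pixel columns grow to the right and rows downward; lengths in mm; the calibration is good to about 2 mm. A picture is of the moment at which its call begins. camera_params takes no time and is no camera call.
- ctrl.close_job(): hands the job in; it is judged then, once.
The state is a dict: "t": time; "qpos": joint angles; "qvel": joint speeds; "joint_torque": joint torques, N m; "ee_pos": TCP position; "orientation": TCP orientation; "ft_force": force on the tool from outside, world axes, zero at the start; "moment": the same for the moment, N m; "width": finger opening in mm; "grasp_force": force on a finger pad.
Only numpy, scipy, OpenCV 4.12 (cv2) and the standard library are available. Lean on these libraries where they do the work, as an engineer would, in place of code of your own. Each camera call takes 0.05 s, during which the arm holds its last target. There are 200 camera calls.

## Task

Get the press ready for a proof: take the larger lino block, put it lino side up in the flared mouth of the grey proofing bed, and slide it lengthwise between the rails, pushing the spring catch aside, until it is fully home and the catch has snapped in behind it, so that it keeps the sensing pin at the end stop pressed in. Leave it locked there, and do not disturb the small block, the ink jar or the roller.

Things in the scene. Friction and masses are not known exactly. Their poses are not given: they have to be found in the camera images.
- block: The larger lino block: a pale wooden mount with brown carved lino on top, 90 mm long (its x) x 54 mm wide (its y) x 40 mm high, about 0.13 kg. Origin: centre of the underside, z up. Symmetric: either end may go in first. Starts lying lino up on the table to one side of the bed, at any yaw within 0.7 rad.
- bed: Proofing bed, grey, fixed to the table, 300 x 140 mm. x axis: sliding direction, from the open mouth (robot's side) to the end stop. Origin: on its underside, on the channel's centre line. Deck top 12 mm above the table, x = -160 to 140 mm. Aluminium rails 8 mm high above the deck: channel 58 mm wide from x = -55 to 106, flaring to 88 mm at x = -100; open deck before that.
- stop (a point): Point on the deck at the face of the grey end stop (24 mm high; bed x = 106 mm), on the centre line. A corner post on either side carries a keeper tab reaching 18 mm back over the channel, 44 to 50 mm above the deck (4 mm above the block), at 16 to 38 mm from the centre line: the block cannot be set in from above, it must slide in under the tabs.
- mouth (a point): Point on the deck on the centre line in the mouth of the bed (bed x = -100 mm); axes as the bed's. A block whose origin is here lies on the deck with its front end reaching 45 mm forward, to the inner end of the flares, clear of the catch.
- home (a point): Point on the deck on the centre line (bed x = +57 mm); axes as the bed's. The locked block's origin lies here, resting back against the catch; pushed on by 4 mm more it meets the end stop. Push it about 2 mm past this point so that the catch can snap in, then let go: the pin's spring pushes it back onto the catch.
- catch (a joint): Spring catch: steel arm 44 mm long, 9 mm high, just above the deck in a gap of the bed's +y rail, pivot (upright axis) at bed x = -34, y = 36 mm. 0 = sprung in, rolled tip 10 mm into the channel; the passing block swings it out to about 0.2 to 0.25 rad (2 to 4 N at the tip); it springs back to 0 behind the block's rear end. Sliding the block in takes about 5 to 15 N.
- catch_tip (a point): Centre of the catch's rolled tip, at its top, 21 mm above the table; bed x = +8, y = +22.5 mm when sprung in.
- pin (a joint): Sensing pin: a steel plunger, 10 mm diameter, 13.5 mm above the deck on the centre line, standing 11 mm out of the end stop. Value in m: 0 = out, grows as it is pushed towards the stop; 0.007 with the block locked; 1 N rising to about 3 N.
- small_block: A smaller lino block of the same make, 56 x 44 x 40 mm, not to be used. Origin: centre of the underside. On the table on the other side of the bed.
- jar: Amber ink jar, 64 mm diameter, 75 mm high, standing beyond the bed. Origin: centre of the underside.
- brayer: Hand ink roller lying on the table: black roller 36 mm diameter, 80 mm long (along its y), handle 145 mm towards its -x. Origin: on the table under the roller's axis.
Not all that is in view belongs to the job. What is shaped like the block but orange is not meant.

How it is judged (in metres and radians):
On the way:
1. the block, between the rails, is pushing the catch aside (value of joint catch above 0.12 rad and x of block in the frame of bed between -0.075 and 0.054 m and y of block in the frame of bed between -0.006 and 0.006 m), for 0.05 s.
At the end, for the whole second after the job is handed in: The larger block lies at rest, lino up, flat on the deck between the rails (tilt and yaw within 0.06 rad, 5 mm of the centre line), its origin 53 to 63 mm along the bed's x, with the catch sprung back in behind it (below 0.05 rad) and the pin held pressed in by more than 4 mm (x of block in the frame of bed between 0.053 and 0.063 m and y of block in the frame of bed between -0.005 and 0.005 m and z of block in the frame of bed below 0.016 m and angle between block's own z axis and vertical below 0.06 rad and angle between the x axis of block and the x axis of bed, either way round below 0.06 rad and value of joint catch below 0.05 rad and value of joint pin above 0.004 m and linear speed of block below 0.01 m/s); the robot touches nothing.
It fails at once if the small block is disturbed (moved over 20 mm) (distance of small_block from where it was at the start of the episode above 0.02 m).
It fails at once if the jar is disturbed (moved over 20 mm) (distance of jar from where it was at the start of the episode above 0.02 m).
It fails at once if the roller is disturbed (moved over 20 mm) (distance of brayer from where it was at the start of the episode above 0.02 m).
It also fails if it takes over 45 s, if anything falls off the work surface, if the arm or the gripper's body presses on something with over 40 N, if the wrist force passes 120 N, or if a joint passes its speed limit or range.

## Working session

There is one attempt and no reset: what is moved stays moved. The work goes in short steps, Python scripts to look and compute and a shell command to move; the robot and the scene stay as the last step left them, time stands still between calls to the robot, and variables do not carry over. Pictures are saved under pics/ and viewed, at most 10 in all, crops included, and the job is handed in when it is done.

```bash
mkdir -p pics; cat > h.py <<'E'
import numpy as np, cv2
from scipy.spatial.transform import Rotation as R
from workcell import ctrl
def cam(n):
    p=ctrl.camera_params(n); f=200/np.tan(np.radians(p['vfov'])/2)
    K=np.array([[f,0,p['cx']],[0,f,p['cy']],[0,0,1.]]); return p,K,np.array(p['distortion'],float)
def rot(p):
    a=np.array(p['attitude'],float)
    if a.shape==(3,3): return a
    return R.from_rotvec(a).as_matrix() if a.size==3 else R.from_quat(a).as_matrix()
def px2w(n,pts,z):
    p,K,d=cam(n); u=cv2.undistortPoints(np.array(pts,float).reshape(-1,1,2),K,d).reshape(-1,2)
    D=np.c_[u[:,0],-u[:,1],-np.ones(len(u))]@rot(p).T; e=np.array(p['eye'],float)
    return e+D*((z-e[2])/D[:,2])[:,None]
def w2px(n,P):
    p,K,d=cam(n); c=(np.array(P,float).reshape(-1,3)-np.array(p['eye'],float))@rot(p)
    c=c*[1,-1,-1]; return cv2.projectPoints(c,np.zeros(3),np.zeros(3),K,d)[0].reshape(-1,2)
def shot(n,f):
    im=ctrl.get_image(n); cv2.imwrite('pics/'+f,im[:,:,::-1]); return im
E
python3 - <<'E'
from h import *
for n in('scene','top'): print(n,ctrl.camera_params(n)); shot(n,n+'0.png')
print(ctrl.get_obs())
E
```

```text
scene {'vfov': 51.16085747948733, 'cx': 319.81672198636875, 'cy': 204.6996251157157, 'distortion': array([0.02924553, 0.        , 0.        , 0.        , 0.        ]), 'eye': array([1200.31920096, -111.4279535 , 1057.92883962]), 'attitude': array([0.43746096, 0.39486654, 1.47551623])}
top {'vfov': 56.08358744572264, 'cx': 326.0306293677166, 'cy': 200.304630552899, 'distortion': array([0.01772414, 0.        , 0.        , 0.        , 0.        ]), 'eye': array([ 453.78491806,  -70.46921507, 1156.40137453]), 'attitude': array([ 0.09768658, -0.10680543, -1.54320869])}
{'t': 0.1, 'qpos': array([ 1.25699135e+00,  4.23732307e-01,  1.63057973e+00, -1.96332637e-05,
        1.08858202e+00, -1.90161970e-02]), 'qvel': array([ 0.00056679, -0.00069411, -0.0006797 , -0.00021412,  0.00225148,
        0.00171681]), 'joint_torque': array([-1.08114477e-04, -5.45607698e+01, -2.74324840e+01,  6.45462074e-02,
        1.86884223e-02, -4.83477066e-06]), 'ee_pos': array([181.42882099, 597.58815468, 222.01277168]), 'orientation': array([-4.61334910e-01, -3.10733386e+00,  2.02040813e-03]), 'ft_force': array([ 0.14025226, -0.00646015, -0.11945985]), 'moment': array([ 0.00225203,  0.02792113, -0.00290921]), 'grasp_force': 0.0, 'width': 88.06839945649075}
```

View pics/top0.png

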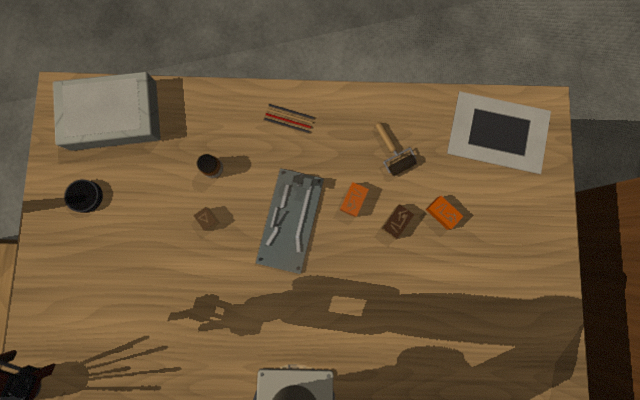

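View pics/scene0.png

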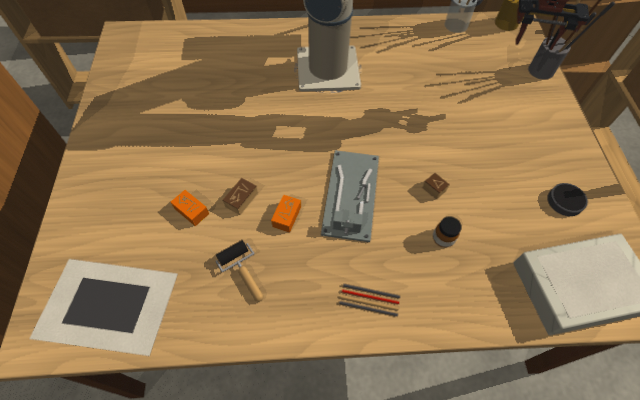

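The pictures show these candidates in the top view:
- Brown block at (402,221), right of the bed. This is the larger one and my choice.
- Small brown block at (207,218), left of the bed.
- Orange decoys at (354,200) and (445,212).

The bed is at (290,222), with its mouth towards the robot. I'll check the choice in a close crop.

```bash
python3 - <<'E'
import cv2
im=cv2.imread('pics/top0.png')[160:280,250:470]
im=cv2.resize(im,None,fx=3.6,fy=3.6,interpolation=cv2.INTER_CUBIC); im=cv2.convertScaleAbs(im,alpha=1.6)
cv2.imwrite('pics/crop1.png',im)
E
```

```text
(no output)
```

View pics/crop1.png

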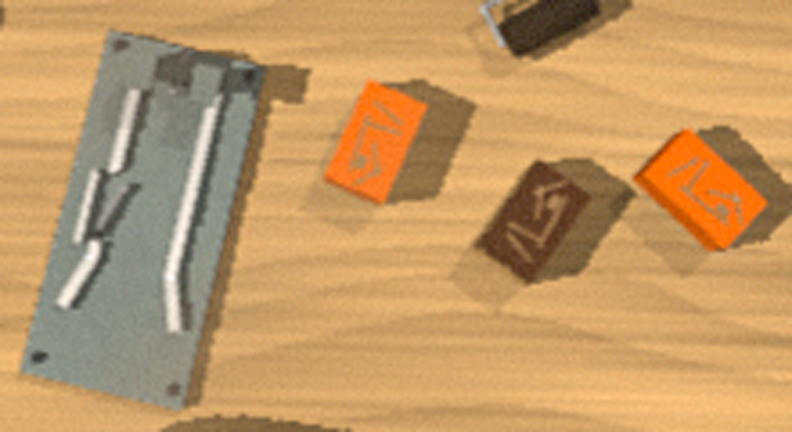

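The crop confirms it. The brown block at top px (399,221) is the only brown one, and both same-sized neighbours are orange. The bed's deck corners are clear too. Next I'll measure both.

```bash
cat > meas.py <<'E'
from h import *
from scipy.optimize import least_squares
def c2p(c): return (np.array(c,float)+.5)/3.6-.5+[250,160]
def pose(P,L,W,name):
    c=P.mean(0); e=P-np.roll(P,-1,0); print(name,'centre',c.round(1),'sides',np.linalg.norm(e,axis=1).round(1))
    v=[x if np.linalg.norm(x)>(L+W)/2 else None for x in e]; v=[x*np.sign(x[0]) for x in v if x is not None]
    s=sum(v); print('  yaw',np.arctan2(s[1],s[0]).round(3))
if __name__=='__main__':
    pose(px2w('top',c2p([(541,160),(592,195),(530,283),(476,243)]),40),90,54,'block')
    pose(px2w('top',c2p([(110,31),(265,65),(183,408),(22,372)]),12),300,140,'bed')
    # scene check by colour segmentation
    im=cv2.imread('pics/scene0.png'); x0,y0=210,165
    hsv=cv2.cvtColor(im,cv2.COLOR_BGR2HSV)
    for n,(x,y),z in (('scene',(238,192),40),('top',(399,221),40)):
        im=cv2.imread(f'pics/{n}0.png'); print(n,'px',im[y,x],im[y+3,x-3],im[y+22,x-20])
E
python3 meas.py
python3 - <<'E'
import cv2
im=cv2.imread('pics/scene0.png')
a=im[145:245,210:390]; a=cv2.resize(a,None,fx=4.4,fy=4.4,interpolation=cv2.INTER_CUBIC); cv2.imwrite('pics/crop2.png',cv2.convertScaleAbs(a,alpha=1.5))
E
```

```text
block centre [ 544.6 -291.7   40. ] sides [50.8 90.1 54.7 88.6]
  yaw -0.63
bed centre [541.9  32.8  12. ] sides [136.9 298.  137.6 298.1]
  yaw -0.206
scene px [40 63 93] [41 65 95] [ 60  92 117]
top px [21 38 61] [37 62 87] [ 66 106 137]
```

View pics/crop2.png

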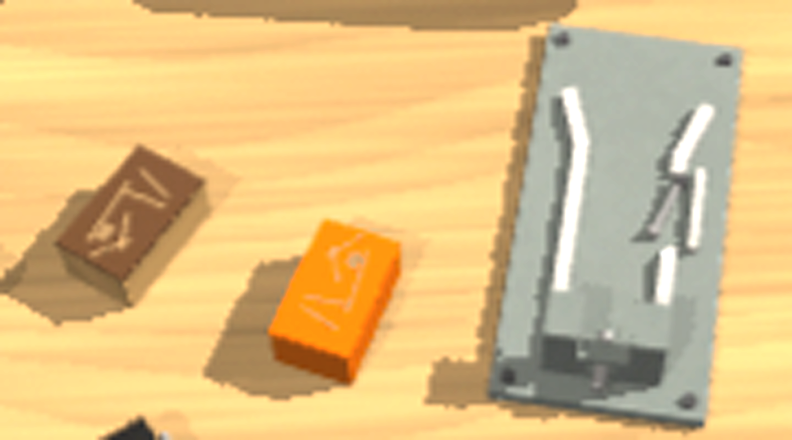

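The scene crop shows block corners at crop (138,146), (207,180), (130,288), (57,242), and deck corners at (552,24), (742,48), (705,425), (490,397). I'll cross-check these against the top view and work out the move.

```bash
python3 - <<'E'
from h import *; from meas import pose
c=lambda p:(np.array(p,float)+.5)/4.4-.5+[210,145]
pose(px2w('scene',c([(138,146),(207,180),(130,288),(57,242)]),40),90,54,'block')
pose(px2w('scene',c([(552,24),(742,48),(705,425),(490,397)]),12),300,140,'bed')
T=R.from_rotvec(ctrl.get_obs()['orientation']).as_matrix(); print(T.round(4))
E
```

```text
block centre [ 547.2 -290.3   40. ] sides [54.9 92.9 60.6 87.7]
  yaw -0.565
bed centre [545.4  33.2  12. ] sides [136.5 300.4 136.7 302. ]
  yaw -0.208
[[-9.569e-01  2.905e-01 -4.000e-04]
 [ 2.905e-01  9.569e-01 -1.200e-03]
 [ 0.000e+00 -1.300e-03 -1.000e+00]]
```

Both views agree:
- **Block:** about (546, −291), yaw about −0.60.
- **Bed:** centre about (543.5, 33), yaw −0.207, so its origin is at (553, 31).

I'll set out towards the block at height.

```bash
python3 -m inch '[[-0.4,-0.5,0,0,0,0,-1],[-0.81,-0.99,0,0,0,0,-1],[-0.81,-0.99,0,0,0,0,-1],[-0.81,-0.99,0,0,0,0,-1]]' && python3 -m inch '[[-0.4,-0.5,0,0,0,0,-1],[-0.81,-0.99,0,0,0,0,-1],[-0.81,-0.99,0,0,0,0,-1],[-0.81,-0.99,0,0,0,0,-1]]'
```

```text
t: 0.6
ee_pos: [255.2, 417.1, 222.3]
orientation: [-0.467, -3.106, 0.003]
ft_force: [-0.8, 0.6, 0.2]
width: 87.8
grasp_force: 0.0
t: 1.1
ee_pos: [328.8, 241.1, 222.7]
orientation: [0.469, 3.106, -0.0]
ft_force: [1.3, 1.0, -0.2]
width: 87.4
grasp_force: 0.0
```

```bash
python3 -m inch '[[-0.4,-0.5,0,0,0,0,-1],[-0.81,-0.99,0,0,0,0,-1],[-0.81,-0.99,0,0,0,0,-1],[-0.81,-0.99,0,0,0,0,-1]]' && python3 -m inch '[[-0.4,-0.5,0,0,0,0,-1],[-0.81,-0.99,0,0,0,0,-1],[-0.81,-0.99,0,0,0,0,-1],[-0.81,-0.99,0,0,0,0,-1]]' && python3 -m inch '[[-0.4,-0.5,0,0,0,0,-1],[-0.81,-0.99,0,0,0,0,-1],[-0.81,-0.99,0,0,0,0.2,-1],[-0.81,-0.99,-0,0,0,0.39,-1],[-0.81,-0.99,0,0,0,0.39,-1],[-0.81,-0.99,0,0,0,0.39,-1]]'
python3 - <<'E'
from h import *
im=shot('top','top1.png'); o=ctrl.get_obs(); print(o['ee_pos'],R.from_rotvec(o['orientation']).as_matrix().round(4),o['qpos'].round(2))
s=shot('scene','scene1.png')
a=cv2.resize(im[170:270,340:470],None,fx=4,fy=4,interpolation=cv2.INTER_CUBIC)
b=cv2.resize(s[130:230,160:300],None,fx=4,fy=4,interpolation=cv2.INTER_CUBIC)[:, :]
b=b[:, :560]; 
c=np.zeros((600,800,3),np.uint8); c[:300,:390]=cv2.resize(a,(390,300)); c[:300,395:795]=cv2.resize(b,(400,300))
cv2.imwrite('pics/c3.png',c[:300,:,::-1]*1)
E
```

```text
t: 1.6
ee_pos: [402.9, 64.1, 222.9]
orientation: [0.469, 3.105, 0.001]
ft_force: [0.2, -0.1, -0.1]
width: 88.0
grasp_force: 0.0
t: 2.1
ee_pos: [476.4, -112.6, 222.6]
orientation: [0.464, 3.106, 0.0]
ft_force: [-0.4, -0.0, 0.2]
width: 88.2
grasp_force: 0.0
t: 2.85
ee_pos: [547.4, -286.5, 222.4]
orientation: [-0.922, -3.002, -0.001]
ft_force: [0.2, 1.2, -0.5]
width: 87.9
grasp_force: 0.0
[ 547.35814442 -286.84706134  222.63106011] [[-8.272e-01  5.619e-01 -5.000e-04]
 [ 5.619e-01  8.272e-01  5.000e-04]
 [ 7.000e-04  2.000e-04 -1.000e+00]] [-0.5   0.41  1.65  0.    1.08 -1.48]
```

View pics/c3.png

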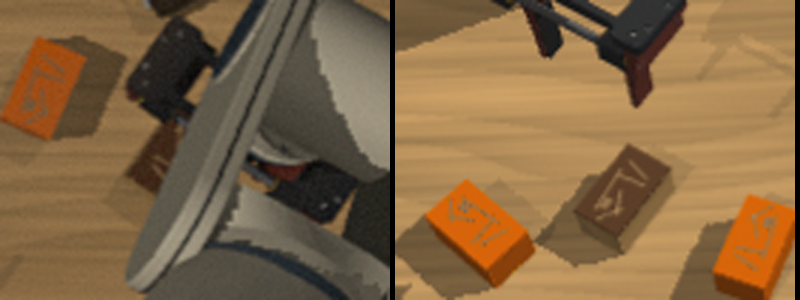

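The left half shows the open gripper over the brown block, with the fingers straddling its width. The right half shows the fingers aligned above the block at about (620,195). Descending to grasp.

```bash
python3 -m inch '[[-0.005,-0.027,0.3,0,0,0,-1],[-0.005,-0.027,0.65,0,0,0,-1],[-0.005,-0.027,0.98,0,0,0,-1],[-0.005,-0.027,0.98,0,0,0,-1]]' && python3 -m inch '[[0,0,0.15,0,0,0,-1],[0,0,0.3,0,0,0,-1],[0,0,0.39,0,0,0,-1],[0,0,0.39,0,0,0,-1],[0,0,0.39,0,0,0,1],[0,0,0.39,0,0,0,1],[0,0,0.39,0,0,0,1],[0,0,0.39,0,0,0,1]]'
```

```text
t: 3.45
ee_pos: [542.9, -290.5, 72.5]
orientation: [-0.925, -2.994, -0.003]
ft_force: [-1.1, 1.1, 0.3]
width: 87.7
grasp_force: 0.0
t: 4.45
ee_pos: [545.6, -292.8, 17.5]
orientation: [0.93, 3.0, -0.0]
ft_force: [-0.6, 1.0, 2.5]
width: 53.8
grasp_force: 30.0
```

Gripped at 53.8 mm, 30 N. Lifting and carrying to the mouth.

```bash
python3 -m inch '[[0,0,-0.25,0,0,0,1],[0,0,-0.55,0,0,0,1],[0.3,0.26,-0.55,0,0,0,1],[0.6,0.52,-0.55,0,0,0,1],[0.9,0.78,-0.55,0,0,0,1],[0.9,0.78,-0.55,0,0,0,1]]' && python3 -m inch '[[0.3,0.26,0,0,0,-0.15,1],[0.6,0.52,0,0,0,-0.3,1],[0.9,0.78,0,0,0,-0.5,1],[0.9,0.78,0,0,0,-0.5,1],[0.9,0.78,0,0,0,-0.5,1]]'
python3 - <<'E'
from h import *
im=shot('scene','s4.png'); o=ctrl.get_obs(); T=R.from_rotvec(o['orientation']).as_matrix(); print(o['ee_pos'],T.round(4),np.arctan2(-T[0,1],T[1,1]))
cv2.imwrite('pics/c4.png',cv2.resize(im[90:250,270:430],(640,600),interpolation=cv2.INTER_CUBIC)[:,:,::-1])
E
```

```text
t: 5.2
ee_pos: [498.1, -116.5, 99.4]
orientation: [-0.923, -3.0, -0.0]
ft_force: [-0.2, 0.1, -1.4]
width: 53.8
grasp_force: 30.0
t: 5.82
ee_pos: [455.9, 52.6, 99.8]
orientation: [0.327, 3.124, -0.0]
ft_force: [-0.1, 0.6, -1.0]
width: 53.7
grasp_force: 30.0
[456.01380634  52.12677954  99.79694777] [[-9.780e-01  2.084e-01  8.000e-04]
 [ 2.084e-01  9.780e-01 -1.000e-04]
 [-9.000e-04  0.000e+00 -1.000e+00]] -0.20991418967636527
```

View pics/c4.png

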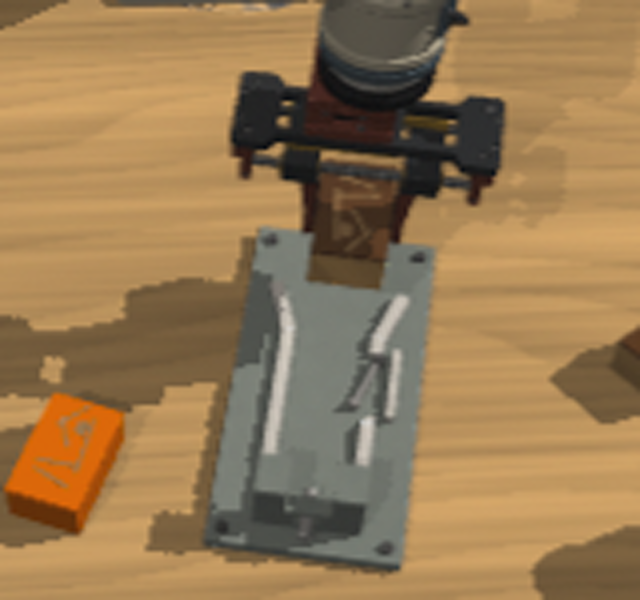

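The block is held square over the mouth, in line with the channel (crop (350,230) over the deck). Lowering and starting to slide.

```bash
python3 -m inch '[[0,-0.004,0.25,0,0,0,1],[0,-0.004,0.4,0,0,0,1],[0,-0.004,0.46,0,0,0,1],[0,-0.004,0.46,0,0,0,1]]' && python3 -m inch '[[-0.1,0,0,0,0,0,1],[-0.2,0,0,0,0,0,1],[-0.27,0,0,0,0,0,1],[-0.27,0,0,0,0,0,1]]'
```

```text
t: 6.38
ee_pos: [455.4, 51.4, 30.5]
orientation: [-0.33, -3.124, 0.0]
ft_force: [0.7, 0.4, -0.9]
width: 53.7
grasp_force: 30.0
t: 6.88
ee_pos: [495.8, 43.4, 30.8]
orientation: [0.328, 3.123, -0.0]
ft_force: [1.1, -4.8, -1.2]
width: 54.2
grasp_force: 30.0
```

```bash
python3 -m inch '[[-0.05,-0.005,0.005,0,0,0,1],[-0.1,-0.005,0.005,0,0,0,1],[-0.15,-0.005,0.005,0,0,0,1],[-0.2,-0.005,0.005,0,0,0,1],[-0.2,-0.005,0.005,0,0,0,1]]'
python3 - <<'E'
from h import *
im=shot('scene','s5.png'); o=ctrl.get_obs(); T=R.from_rotvec(o['orientation']).as_matrix(); print(o['ee_pos'],o['ft_force'],o['moment'],np.arctan2(-T[0,1],T[1,1]))
cv2.imwrite('pics/c5.png',cv2.resize(im[110:240,290:420],(600,600),interpolation=cv2.INTER_CUBIC)[:,:,::-1])
E
```

```text
t: 7.5
ee_pos: [524.3, 37.0, 30.0]
orientation: [0.326, 3.124, -0.0]
ft_force: [-2.1, -2.8, -1.9]
width: 53.8
grasp_force: 30.0
[524.32903671  37.00966295  29.95156363] [-1.99446695 -3.61150002 -1.37373327] [-0.58604551  0.44576571 -0.12531719] -0.20833018912497792
```

View pics/c5.png

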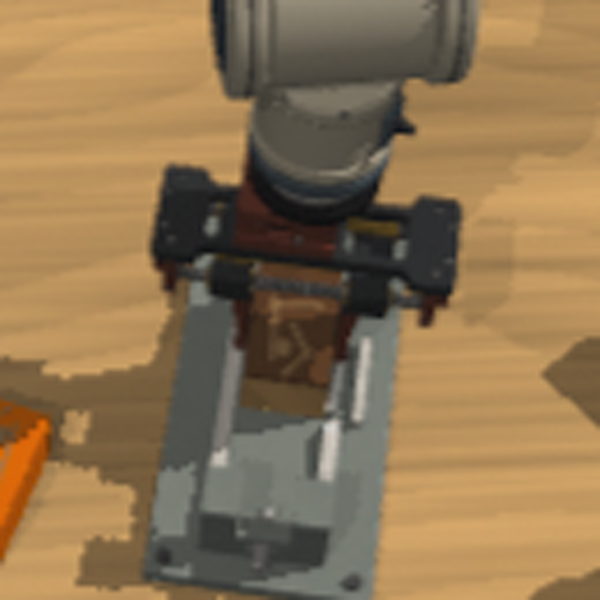

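The block is between the rails with its front past the catch (crop (285,395)), and the forces are small. Sliding on.

```bash
python3 -m inch '[[-0.06,0,0.004,0,0,0,1],[-0.12,0,0.004,0,0,0,1],[-0.18,0,0.004,0,0,0,1],[-0.24,0,0.004,0,0,0,1],[-0.3,0,0.004,0,0,0,1],[-0.3,0,0.004,0,0,0,1]]' && python3 -m inch '[[-0.06,0,0,0,0,0,1],[-0.12,0,0,0,0,0,1],[-0.18,0,0,0,0,0,1],[-0.18,0,0,0,0,0,1]]'
```

```text
t: 8.3
ee_pos: [569.8, 27.5, 29.6]
orientation: [0.327, 3.121, 0.0]
ft_force: [1.4, -4.9, -2.8]
width: 54.0
grasp_force: 30.0
t: 8.8
ee_pos: [596.1, 21.9, 29.6]
orientation: [0.327, 3.122, 0.0]
ft_force: [0.2, -4.7, -2.1]
width: 54.0
grasp_force: 30.0
```

```bash
python3 -m inch '[[-0.04,0,0,0,0,0,1],[-0.07,0,0,0,0,0,1],[-0.07,0,0,0,0,0,1]]' && python3 -m inch '[[-0.02,0,0,0,0,0,1],[-0.02,0,0,0,0,0,1]]' && python3 -m inch '[[-0.013,0,0,0,0,0,1],[-0.013,0,0,0,0,0,1]]'
```

```text
t: 9.18
ee_pos: [604.6, 20.0, 29.2]
orientation: [-0.327, -3.124, 0.0]
ft_force: [-2.0, -3.1, -1.4]
width: 53.7
grasp_force: 30.0
t: 9.43
ee_pos: [607.0, 19.4, 29.2]
orientation: [-0.327, -3.124, 0.0]
ft_force: [-3.7, -1.6, 0.5]
width: 54.1
grasp_force: 30.0
t: 9.68
ee_pos: [609.3, 19.0, 29.3]
orientation: [0.327, 3.124, -0.0]
ft_force: [-2.2, -3.7, -2.0]
width: 53.9
grasp_force: 30.0
```

```bash
python3 -m inch '[[-0.01,0,0,0,0,0,1],[-0.01,0,0,0,0,0,1]]' && python3 -m inch '[[-0.01,0,0,0,0,0,1],[-0.01,0,0,0,0,0,1]]'
```

```text
t: 9.93
ee_pos: [610.8, 18.9, 29.3]
orientation: [-0.328, -3.124, -0.001]
ft_force: [-3.1, -0.6, -1.0]
width: 53.7
grasp_force: 30.0
t: 10.18
ee_pos: [612.2, 18.5, 29.2]
orientation: [-0.327, -3.124, -0.0]
ft_force: [-4.9, -1.1, -1.9]
width: 53.9
grasp_force: 30.0
```

```bash
python3 -m inch '[[-0.01,0,0,0,0,0,1],[-0.01,0,0,0,0,0,1]]' 
python3 - <<'E'
from h import *
im=shot('scene','s6.png');t=shot('top','t6.png')
b=np.hstack([cv2.resize(x,(395,395),interpolation=cv2.INTER_CUBIC) for x in (im[140:240,300:400],t[160:260,240:340])])
cv2.imwrite('pics/c6.png',cv2.convertScaleAbs(b,alpha=1.5)[:,:,::-1])
E
```

```text
t: 10.42
ee_pos: [613.1, 18.3, 29.2]
orientation: [-0.327, -3.123, -0.0]
ft_force: [-5.8, 1.1, 0.7]
width: 53.8
grasp_force: 30.0
```

View pics/c6.png

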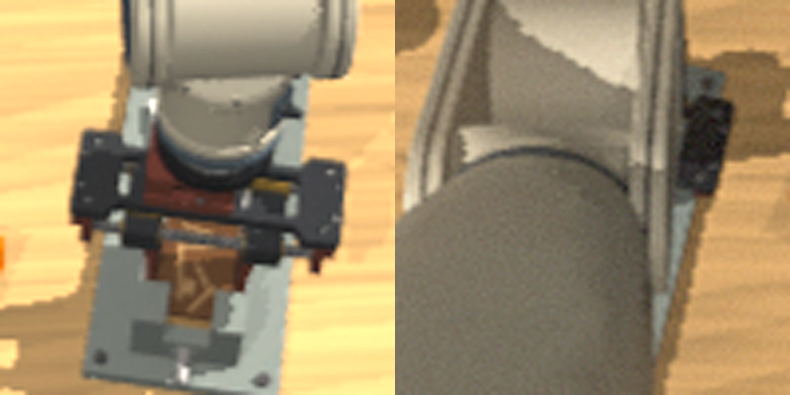

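The block's front is under the tabs, close to the stop (left half, (190,320)). The catch is hidden by the wrist. I'll push until the stop is felt.

```bash
python3 -m inch '[[-0.01,0,0,0,0,0,1],[-0.01,0,0,0,0,0,1],[-0.01,0,0,0,0,0,1]]'
```

```text
t: 10.9
ee_pos: [613.1, 18.3, 29.2]
orientation: [-0.326, -3.12, -0.0]
ft_force: [-11.0, 1.7, 4.6]
width: 53.9
grasp_force: 30.0
```

The stop is reached: the TCP has stalled at 11 N. Releasing, rising and backing away for a look.

```bash
python3 -m inch '[[0.01,0,0,0,0,0,1],[0.01,0,0,0,0,0,-1],[0.01,0,0,0,0,0,-1],[0.01,0,0,0,0,0,-1],[0.01,0,0,0,0,0,-1],[0.01,0,-0.2,0,0,0,-1],[0.01,0,-0.5,0,0,0,-1],[0.01,0,-0.9,0,0,0,-1],[0.01,0,-0.9,0,0,0,-1]]' && python3 -m inch '[[0.3,0.3,-0.2,0,0,0,-1],[0.6,0.6,-0.4,0,0,0,-1],[0.6,0.99,-0.4,0,0,0,-1],[0.6,0.99,-0.4,0,0,0,-1]]' && python3 -m inch '[[0.1,0.4,0,0,0,0,-1],[0.1,0.8,0,0,0,0,-1],[0.1,0.99,0,0,0,0,-1],[0.1,0.99,0,0,0,0,-1]]'
python3 - <<'E'
from h import *
im=shot('scene','s7.png');t=shot('top','t7.png')
b=np.hstack([cv2.resize(x,(395,395),interpolation=cv2.INTER_CUBIC) for x in (im[150:240,310:400],t[165:275,245:355])])
cv2.imwrite('pics/c7.png',cv2.convertScaleAbs(b,alpha=1.5)[:,:,::-1])
E
```

```text
t: 12.02
ee_pos: [617.3, 18.1, 169.5]
orientation: [0.326, 3.115, 0.002]
ft_force: [0.3, -0.1, -0.8]
width: 87.9
grasp_force: 0.0
t: 12.52
ee_pos: [556.3, 185.2, 224.3]
orientation: [0.32, 3.124, 0.001]
ft_force: [0.1, -0.7, 0.1]
width: 87.3
grasp_force: 0.0
t: 13.02
ee_pos: [572.4, 330.9, 222.6]
orientation: [-0.324, -3.123, 0.002]
ft_force: [-0.7, -0.6, -0.3]
width: 87.9
grasp_force: 0.0
```

View pics/c7.png

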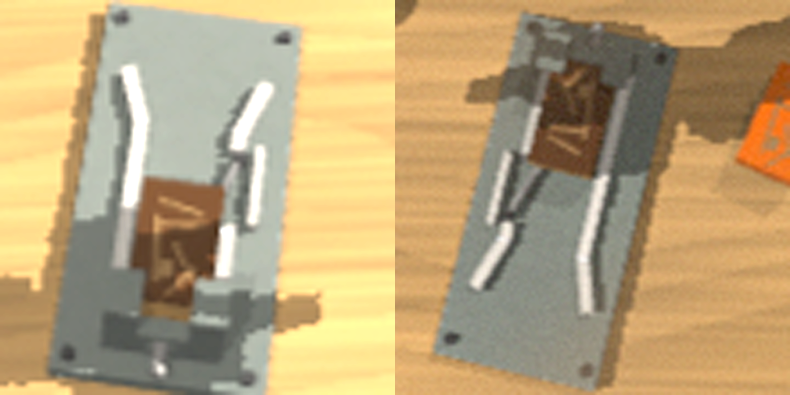

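The right half shows the block under the tabs with its rear edge at (528,160)–(598,177), and the catch arm slanting in to (545,170) behind it. I'll check that numerically.

```bash
python3 - <<'E'
from h import *
s=395/110; c=(np.array([(528-395,160),(598-395,177)],float)+.5)/s-.5+[245,165]
P=px2w('top',c,52)[:,:2]; y=-.207; B=np.array([[np.cos(y),np.sin(y)],[-np.sin(y),np.cos(y)]])
print('rear corners in bed (want 12,+-27):',((P-[553.3,31])@B.T).round(1))
# catch: outline for 0 and 0.2 rad drawn beside first and last picture
O=[]
for f in('top0.png','t7.png'):
    im=cv2.resize(cv2.imread('pics/'+f)[200:240,255:305],None,fx=7.9,fy=7.9,interpolation=cv2.INTER_CUBIC)
    im=cv2.convertScaleAbs(im,alpha=1.6)
    for q,col in((0,(0,255,0)),(.22,(0,0,255))):
        d=np.array([42,-13.5]); r=np.array([[np.cos(q),-np.sin(q)],[np.sin(q),np.cos(q)]])@d
        L=np.array([[-34,36],np.array([-34,36])+r]); W=np.c_[L@B+[553.3,31],[21,21]]
        p=((w2px('top',W)-[255,200]+.5)*7.9).astype(int); cv2.line(im,p[0].tolist(),p[1].tolist(),col,1)
    O.append(im)
cv2.imwrite('pics/c8.png',np.hstack(O))
E
```

```text
rear corners in bed (want 12,+-27): [[ 10.5  27. ]
 [ 10.1 -32.4]]
```

View pics/c8.png

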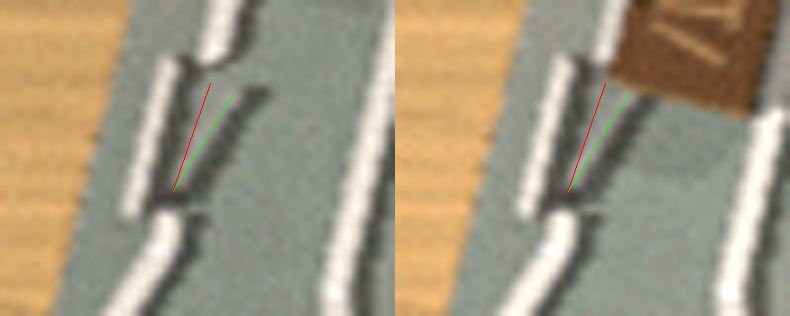

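The catch arm lies exactly where it did at the start, so it is sprung in. The block's rear edge sits right behind its tip, at about the expected 12 mm. Handing in.

```bash
python3 -c "
from workcell import ctrl
print(ctrl.close_job())"
```

```text
the job is handed in; nothing more can be done
None
```

I slid the larger lino block home, lino side up. In the last pictures the catch is sprung in behind it, and the arm is clear. I handed the job in at about 13 s, but no verdict was returned and I had no direct reading of the pin.

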